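Clamp the chassis jig without forcing the crossed screw

ROBOT

A 6-joint arm with a two-finger parallel gripper is mounted at the origin on the work surface. World frame = base frame: x ahead of the robot, y to its left, z up, the work surface at z = 0. Lengths are in m, angles in rad, forces in N, time in s.
With the tool pointing down it reaches from about 0.35 to 0.975 m from the base axis. Payload 4.9 kg.
Tool frame: the origin (TCP) lies at the very end of the fingers, on their centre line; the grasp point (between the pads) lies 19 mm behind it; z points along the fingers, y is the line along which they close (so a half turn about z gives the same grasp; the last joint's range is limited). The gripper opens to 85 mm and grips with 20 to 120 N. Pads are 22 mm wide; open, the fingers measure 114 mm over their backs; the gripper's body (76 mm by 85 mm) begins 54 mm behind the grasp point. The pads swing forward as they close: fully open they stand 13 mm farther back than shut.
Start: joints at [1.046, 0.053, 1.613, -0, 1.476, -0.119], TCP at [0.247, 0.574, 0.203] pointing down, gripper open.
Joint ranges: [-3.01, 3.01], [-1.01, 2.22], [0.06, 2.58], [-1.02, 4.17], [0.09, 2.62], [-3.14, 3.14]. Speed limits (rad/s): [2.57, 2.57, 3.14, 3.14, 3.14, 3.14].

INTERFACE

Orientations are given as a unit quaternion [w, x, y, z].
In Python, from plant import manip gives the robot as it stands.
- The arm moves only by the tool play_rows, never from a script. Its argument "series" is a list that holds one entry, the list of rows, each a list of 7 numbers: the shift along the world's x, y, z in m, then the turn, a rotation vector about the world's x, y, z in degrees, then the opening, from 0 (shut) to 1 (fully open). In form: [[[dx, dy, dz, rx, ry, rz, grip], ...]]. A call has 1 to 10 rows; each row shifts and turns the commanded pose from where the row before left it; what a row does not reach is not made up. A row lasts 1/10 s, in which the tool goes at most 50 mm and 8.59 degrees, less where a joint would pass 70% of its speed; a pose out of reach is approached as far as the arm can. A call with a gripper value outside its range is refused whole. The fingers move at their own pace and stop on an object; the grip force is fixed at half the most. Time passes only in rows, so rows that do not move let the fingers close. It gives the time, the measured TCP pose, the force, the opening and the grip force at its end, in the units of the state.
- manip.state(): the state, without advancing time (a new reading comes with each control period).
- manip.grab_frame(name): name is "side" or "top" or "wrist"; returns a dict with "frame" (400x640x3 uint8, blue, green, red), "mtx" (3x3 intrinsics, pixels), "R" (3x3) and "t" (3): a world point X has camera coordinates R X + t. Camera axes: x right, y down, z forward; pixel columns grow to the right and rows downward; lengths in m; the calibration is good to about 2 mm. A picture is of the moment at which its call begins. There is no depth.
- manip.job_done(): hands the job in; it is judged then, once.
The state is a dict: "time": time; "joint_pos": joint angles; "joint_vel": joint speeds; "joint_efforts": joint torques, N m; "tool_pos": TCP position; "tool_rot": TCP orientation; "contact_force": force on the tool from outside, world axes, zero at the start; "ft_torque": the same for the moment, N m; "gripper_width": opening from 0.0 (shut) to 1.0 (fully open); "grasp_force": force on a finger pad.
Only numpy, scipy, OpenCV 4.12 (cv2) and the standard library are available. Lean on these libraries where they do the work, as an engineer would, in place of code of your own. Each camera call takes 0.05 s, during which the arm holds its last target. There are 200 camera calls.

TASK

The two thumbscrews of the chassis jig, red and blue, have both been started, but one of them has gone in crossed. Turn them gently clockwise to find out by feel: the good one runs freely until its wing is roughly along the clamp bar; screw it home until you feel it seat, snug but not forced, and leave it there. The crossed one binds well before that: stop at the first resistance, never force it, and leave that one backed right out with its wing square across the bar, and everything else on the bench alone.

Things in the scene. Friction and masses are not known exactly. Their poses are not given: they have to be found in the camera images.
- jig: Aluminium chassis jig, screwed to the bench: base plate 200 (x) x 240 (y) x 12 mm, two round posts 160 mm apart (y = +80 and -80) joined by an aluminium clamp bar 56 mm wide (x), 220 mm long (y), its top 60 mm above the bench. A brass slot-car chassis with wheels sits under the bar. Origin: centre of the base plate's underside; z up, y along the bar.
- clamp_bar (a point): Centre of the clamp bar's top face; y along the bar. Exactly one of its two screws (either; they look alike) is crossed and binds from somewhere between 0.70 and 1.00 rad. A crossed thread, and the seat of a good one, resist like a spring of 2.5 N m per rad from where they are met; above 0.44 N m the thread is damaged. Let go, a screw springs back to about where that resistance began.
- red_screw (a joint): Angle (rad) of the red captive thumbscrew, upright in the +y end of the bar. 0: backed right out (firm stop), wing square across the bar. Grows clockwise seen from above (tightening). On a good thread it meets its seat between 1.30 and 1.70 (to be felt), wing roughly along the bar; snug there is 0.1 to 0.3 N m. Running free takes about 0.03 N m; it sinks 2 mm per rad. Starts part way in, between 0.3 and 0.5.
- red_screw_grip (a point): Centre of the red thumbscrew's plastic wing, an upright flat bar 44 mm long (its own x), 10 mm thick (y), 28 mm high (14 mm above and below this point), on a steel stem 12 mm across with a thin collar 22 mm across just under it. On the screw's axis, 92 mm above the bench (32 mm above the clamp bar) at joint 0, 2 mm lower per rad.
- blue_screw (a joint): Angle (rad) of the blue captive thumbscrew, upright in the -y end of the bar. 0: backed right out (firm stop), wing square across the bar. Grows clockwise seen from above (tightening). On a good thread it meets its seat between 1.30 and 1.70 (to be felt), wing roughly along the bar; snug there is 0.1 to 0.3 N m. Running free takes about 0.03 N m; it sinks 2 mm per rad. Starts part way in, between 0.3 and 0.5.
- blue_screw_grip (a point): Centre of the blue thumbscrew's plastic wing, an upright flat bar 44 mm long (its own x), 10 mm thick (y), 28 mm high (14 mm above and below this point), on a steel stem 12 mm across with a thin collar 22 mm across just under it. On the screw's axis, 92 mm above the bench (32 mm above the clamp bar) at joint 0, 2 mm lower per rad.
- car_white: Bystander: white model car 140 x 60 x 40 mm, loose on the bench; origin under its centre, x to its nose. Leave it alone.
- car_yellow: Bystander: yellow model car 140 x 60 x 40 mm, loose on the bench; origin under its centre, x to its nose. Leave it alone.
- car_green: Bystander: green model car 140 x 60 x 40 mm, loose on the bench; origin under its centre, x to its nose. Leave it alone.
- screwdriver: Bystander: screwdriver 150 mm long lying on the bench. Leave it alone.
- can: Bystander: drink can, 66 mm across, 115 mm high, standing; origin under its centre. Leave it alone.
- parts_box: Bystander: grey open parts box 85 x 120 x 30 mm; origin under its centre. Leave it alone.
- spare_wheel: Bystander: small spare wheel, 26 mm across, 16 mm high, lying flat on the jig's base plate at its corner; origin under its centre. Leave it alone.

How it is judged:
By the outcome, as a careful person would: the job done as asked, in the order asked, and still so for the second after the job is handed in, with the robot touching nothing.
It also fails if it takes over 64 s, if anything falls off the work surface, if the arm or the gripper's body presses on something with over 40 N, if the wrist force passes 120 N, or if a joint passes its speed limit or range.

## Working session

There is one attempt and no reset: what is moved stays moved. The work goes in short steps, Python scripts to look and compute and a tool call to move; the robot and the scene stay as the last step left them, time stands still between calls to the robot, and variables do not carry over. Pictures are saved under pics/ and viewed, at most 10 in all, crops included, and the job is handed in when it is done.

Besides the shell and the picture viewer there is one more tool, called after "Call:" by a JSON object that holds its "method" and its "body". play_rows: Moves the arm, as the interface text tells. Its arguments: {"type":"object","properties":{"series":{"type":"array"}},"required":["series"]}

```bash
mkdir -p pics; ls
cat > h.py <<'E'
import numpy as np, cv2
from plant import manip
def grab(n,save=None):
    f=manip.grab_frame(n)
    f={k:np.array(v) for k,v in f.items()}
    if save: cv2.imwrite('pics/'+save,f['frame'])
    return f
def ray(f,p):
    d=f['R'].T@np.linalg.inv(f['mtx'])@np.array([p[0],p[1],1.]); c=-f['R'].T@f['t']
    return c,d/np.linalg.norm(d)
def onz(f,p,z):
    c,d=ray(f,p); return c+d*(z-c[2])/d[2]
def meet(r1,r2):
    A=np.zeros((3,3));b=np.zeros(3)
    for c,d in (r1,r2):
        P=np.eye(3)-np.outer(d,d);A+=P;b+=P@c
    x=np.linalg.solve(A,b); return x,[np.linalg.norm(np.cross(x-c,d)) for c,d in (r1,r2)]
def proj(f,X):
    q=f['mtx']@(f['R']@np.array(X)+f['t']); return q[:2]/q[2]
E
python3 - <<'E'
from h import *
a=grab('top','top0.png');b=grab('side','side0.png')
cv2.imwrite('pics/both0.png',cv2.resize(np.vstack([a['frame'],b['frame']]),(480,600)))
for f in(a,b): print(-f['R'].T@f['t'],f['R'][2])
print(manip.state())
E
```

```text
pics
[0.35564647 0.00605684 1.27402067] [ 0.14456522  0.01445252 -0.98938972]
[ 0.35541783 -0.63015148  0.84124381] [ 0.17039861  0.64444215 -0.74542513]
{'time': 0.1, 'joint_pos': array([ 1.04597401e+00,  5.33215662e-02,  1.61413134e+00, -3.10760904e-05,
        1.47601799e+00, -1.19011333e-01]), 'joint_vel': array([ 0.00080893,  0.0008468 , -0.00245978,  0.00016981, -0.00087648,
        0.00066733]), 'joint_efforts': array([-3.17162019e-06, -3.94902492e+01, -3.71361995e+01, -1.14619006e-04,
        3.87206033e-03,  5.39531513e-06]), 'tool_pos': array([0.24643343, 0.57369894, 0.20148211]), 'tool_rot': array([-2.82451360e-04,  2.01514522e-01,  9.79485077e-01, -8.95770991e-04]), 'contact_force': array([ 0.16560486, -0.16289724, -0.64857242]), 'ft_torque': array([ 0.04131514, -0.00755355, -0.0057222 ]), 'grasp_force': 0.0, 'gripper_width': 1.0002402215745303}
```

View pics/top0.png

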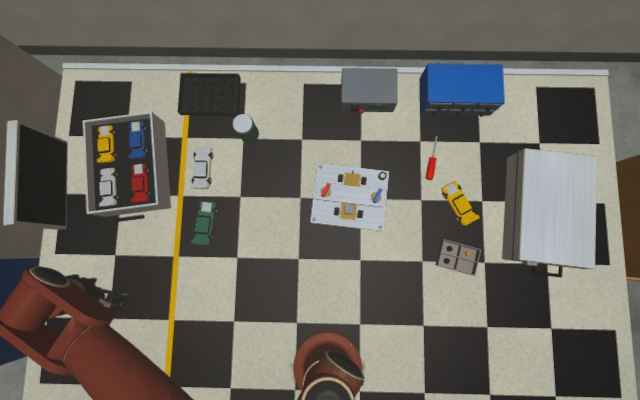

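View pics/side0.png

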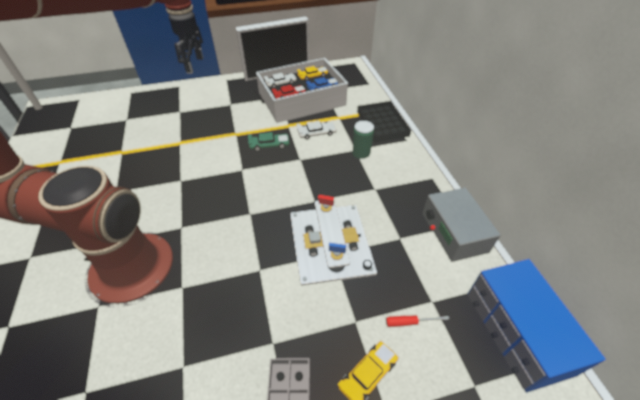

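The top view shows the jig around (350,197), with the red wing near (326,189) and the blue wing near (377,196). In the side view they are near (325,200) and (337,247). The area around both screws is clear.

```bash
cat >> h.py <<'E'
def blobs(f,box=None,minA=15):
    hsv=cv2.cvtColor(f['frame'],cv2.COLOR_BGR2HSV);H,S,V=[hsv[...,i].astype(int) for i in range(3)]
    out={}
    for n,m in (('red',((H<8)|(H>172))&(S>150)&(V>70)),('blue',(H>100)&(H<122)&(S>120)&(V>60))):
        m=m.astype(np.uint8)
        if box: k=np.zeros_like(m);k[box[1]:box[3],box[0]:box[2]]=1;m=m*k
        k,_,st,ce=cv2.connectedComponentsWithStats(m)
        c=[(st[i,4],ce[i].round(1),cv2.minAreaRect(np.argwhere(_==i)[:,::-1].astype(np.float32))) for i in range(1,k) if st[i,4]>=minA]
        out[n]=sorted(c,key=lambda q:-q[0])
    return out
E
python3 - <<'E'
from h import *
a=grab('top');b=grab('side')
A=blobs(a,(310,160,392,235));B=blobs(b,(285,185,380,285))
for n in A:
    print(n,A[n][:2],B[n][:2]); print(meet(ray(a,A[n][0][1]),ray(b,B[n][0][1])))
    print(onz(a,A[n][0][1],.09))
E
```

```text
red [(np.int32(38), array([325.2, 189.3]), ((325.2058410644531, 189.3235321044922), (2.7439770698547363, 13.033892631530762), 30.963754653930664))] [(np.int32(65), array([325. , 197.6]), ((324.9864807128906, 197.58108520507812), (14.302711486816406, 4.438772678375244), 9.462322235107422))]
(array([0.54196798, 0.01452859, 0.10537245]), [np.float64(0.0014440973427658676), np.float64(0.0014440973427658848)])
[0.54589289 0.01449144 0.09      ]
blue [(np.int32(37), array([377.2, 195. ]), ((377.20001220703125, 195.10000610351562), (2.2360682487487793, 13.41640853881836), 26.56505012512207))] [(np.int32(51), array([337. , 246.1]), ((336.8999938964844, 246.19996643066406), (14.283556938171387, 3.535534143447876), 8.130102157592773))]
(array([ 0.52836778, -0.14471044,  0.10096174]), [np.float64(0.0010310267059914107), np.float64(0.0010310267059910707)])
[ 0.53102786 -0.14625008  0.09      ]
```

Call:
{"method": "play_rows", "body": {"series": [[[0.01,-0.02,0.04,0,0,0,1],[0.02,-0.04,0.02,0,0,0,1],[0.02,-0.04,0.02,0,0,0,1],[0.02,-0.04,0.02,0,0,0,1],[0.02,-0.04,0.02,0,0,0,1],[0.02,-0.04,0.02,0,0,0,1],[0.02,-0.04,0.01,0,0,0,1],[0.02,-0.04,0,0,0,0,1],[0.02,-0.04,0,0,0,0,1],[0.02,-0.04,0,0,0,0,1]]]}}

```text
time: 1.2
tool_pos: [0.4371, 0.1925, 0.3527]
tool_rot: [0.0, 0.201, 0.98, 0.0]
contact_force: [0.6, -0.3, 0.3]
gripper_width: 1.001
grasp_force: 0.0
```

Call:
{"method": "play_rows", "body": {"series": [[[0.02,-0.045,0,0,0,0,1],[0.02,-0.045,0,0,0,0,1],[0.02,-0.045,0,0,0,0,1],[0.02,-0.045,0,0,0,0,1],[0.01,-0.04,0,0,0,0,1],[0,-0.04,0,0,0,0,1],[0,0,0,0,0,0,1],[0,0,0,0,0,0,1],[0,0,0,0,0,0,1]]]}}

```text
time: 2.1
tool_pos: [0.5266, -0.0649, 0.3526]
tool_rot: [-0.0, 0.201, 0.98, 0.0]
contact_force: [-0.3, 0.2, 0.1]
gripper_width: 1.002
grasp_force: 0.0
```

Run:
```python
from h import *
a=grab('wrist','w1.png')
print(-a['R'].T@a['t'],a['R'][2]); print(manip.state()['tool_pos'])
A=blobs(a,None,60)
for n in A:
  for c in A[n][:3]: print(n,c,onz(a,c[1],.1))
```

```text
[ 0.45106853 -0.03257411  0.52303874] [ 0.29196735 -0.12433487 -0.94831213]
[ 0.52665434 -0.06466049  0.35271701]
red (np.int32(266), array([210.3, 253.9]), ((210.84246826171875, 254.74659729003906), (24.22751808166504, 12.289320945739746), 69.44395446777344)) [ 0.59001367 -0.27745896  0.1       ]
red (np.int32(244), array([383. , 146.9]), ((383.2052307128906, 147.460693359375), (8.854969024658203, 31.124553680419922), 7.594643592834473)) [0.54119349 0.01579283 0.1       ]
blue (np.int32(504), array([276. , 352.4]), ((271.8058166503906, 350.275634765625), (36.016502380371094, 29.730112075805664), 69.67686462402344)) [ 0.79664004 -0.26822444  0.1       ]
blue (np.int32(222), array([272.8, 181.4]), ((272.5, 181.5), (31.0, 7.0), 90.0)) [ 0.52585912 -0.14134348  0.1       ]
```

View pics/w1.png

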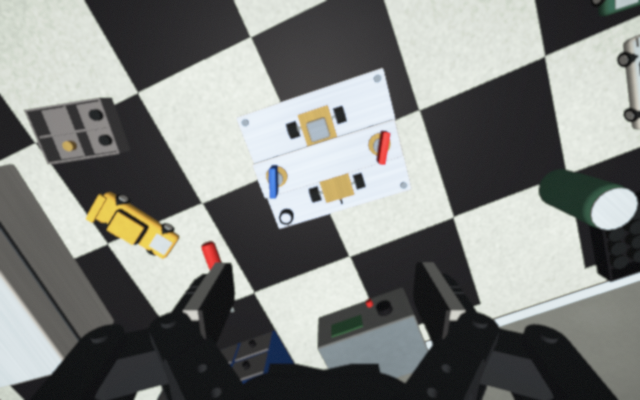

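The wrist view shows the red wing at (383,147) and the blue wing at (273,181), both clear. I'll close in on red.

Call:
{"method": "play_rows", "body": {"series": [[[0.005,0.03,-0.045,0,0,0,1],[0.005,0.03,-0.045,0,0,0,1],[0.004,0.02,-0.04,0,0,0,1],[0,0,-0.02,0,0,0,1],[0,0,0,0,0,0,1],[0,0,0,0,0,0,1]]]}}

```text
time: 2.75
tool_pos: [0.54, 0.0103, 0.2105]
tool_rot: [0.0, 0.201, 0.98, 0.0]
contact_force: [0.1, 0.4, -0.4]
gripper_width: 0.996
grasp_force: 0.0
```

```bash
cat >> h.py <<'E'
def wing(f,n,z,near):
    "top-face edge of the wing: contour cast on plane z, min area rect -> centre, long-axis yaw"
    c=min((q for q in blobs(f,None,60)[n]),key=lambda q:np.linalg.norm(onz(f,q[1],z)[:2]-near))
    pts=cv2.boxPoints(c[2]); P=np.array([onz(f,p,z)[:2] for p in pts])
    e=[P[1]-P[0],P[2]-P[1]]; l=max(e,key=np.linalg.norm); l=l*np.sign(l[0])
    return c[1],P.mean(0),np.degrees(np.arctan2(l[1],l[0])),[np.linalg.norm(x) for x in e]
E
python3 - <<'E'
from h import *
a=grab('wrist','w2.png');t=grab('top')
print(manip.state()['tool_pos'])
for n,near in(('red',(.541,.0155)),('blue',(.526,-.141))):
  w=wing(a,n,.1,np.array(near));print(n,w)
E
```

```text
[0.54113829 0.00953928 0.21240899]
red (array([330.7, 187.5]), array([0.54178421, 0.01707464]), np.float64(-27.111220124717644), [np.float64(0.04499322258430314), np.float64(0.009267865562504514)])
blue (array([177.8, 235.3]), array([ 0.52749826, -0.13974037]), np.float64(-24.47138422479316), [np.float64(0.020770437967784123), np.float64(0.05147799517270731)])
```

View pics/w2.png

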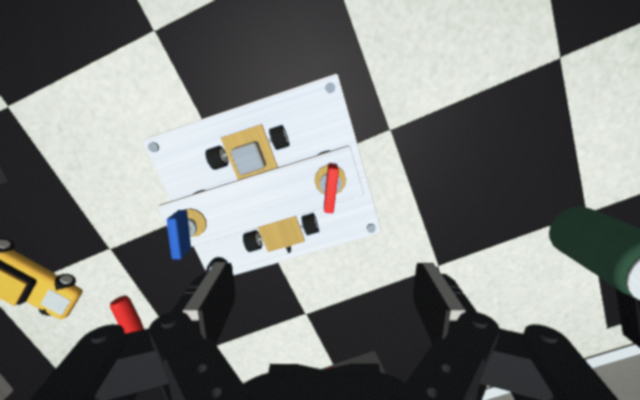

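Red is at (331,187) and is well isolated: about (0.542, 0.017), yaw −27°. I'll straddle the wing with the tips just above its collar.

Call:
{"method": "play_rows", "body": {"series": [[[0.001,0.007,-0.02,0,0,-3.8,1],[0,0,-0.03,0,0,0,0.8],[0,0,-0.03,0,0,0,0.6],[0,0,-0.03,0,0,0,0.5],[0,0,-0.015,0,0,0,0.5],[0,0,0,0,0,0,0.5],[0,0,0,0,0,0,0.5]]]}}

```text
time: 3.55
tool_pos: [0.5423, 0.0162, 0.0867]
tool_rot: [0.001, 0.234, 0.972, 0.0]
contact_force: [0.7, 0.2, -0.7]
gripper_width: 0.496
grasp_force: 0.0
```

```bash
cat >> h.py <<'E'
def st():
    s=manip.state();q=s['tool_rot'];print('t',round(s['time'],2),'pos',s['tool_pos'].round(4),'closeyaw',round(np.degrees(2*np.arctan2(q[2],q[1]))-90,2),'F',s['contact_force'].round(2),'M',s['ft_torque'].round(3),'w',round(s['gripper_width'],3),'g',round(s['grasp_force'],1),'j6',s['joint_pos'][5].round(3))
E
python3 - <<'E'
from h import *
st();a=grab('wrist','w3.png');st()
print(wing(a,'red',.104,np.array((.542,.017))))
E
```

```text
t 3.55 pos [0.5423 0.0162 0.0867] closeyaw 62.93 F [ 0.72  0.22 -0.67] M [-0.022 -0.014  0.013] w 0.496 g 0.0 j6 -1.206
t 3.6 pos [0.5427 0.0162 0.0872] closeyaw 62.94 F [ 0.14 -0.36 -0.18] M [-0.008  0.056 -0.008] w 0.499 g 0.0 j6 -1.206
(array([324.5, 246.6]), array([0.53862793, 0.01861843]), np.float64(-29.201262203905355), [np.float64(0.050052071393068685), np.float64(0.008818474707805961)])
```

View pics/w3.png

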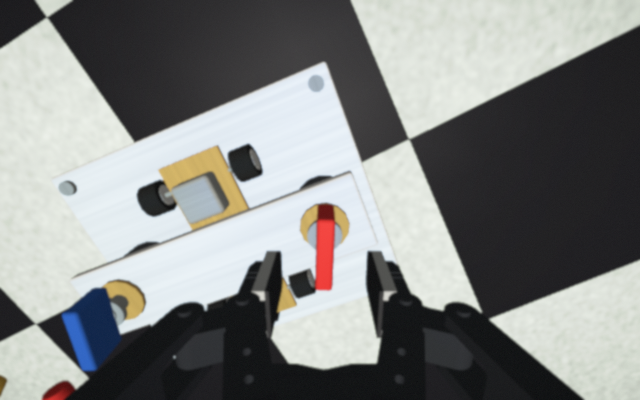

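The red wing stands between the fingers, its top face from (326,220) to (324,288). I'll close on it now.

Call:
{"method": "play_rows", "body": {"series": [[[0,0.001,-0.002,0,0,0,0.4],[0,0,-0.002,0,0,0,0.2],[0,0,0,0,0,0,0],[0,0,0,0,0,0,0],[0,0,0,0,0,0,0],[0,0,0,0,0,0,0],[0,0,0,0,0,0,0]]]}}

```text
time: 4.3
tool_pos: [0.5409, 0.0175, 0.0808]
tool_rot: [-0.0, 0.234, 0.972, -0.0]
contact_force: [0.9, 0.1, 0.3]
gripper_width: 0.001
grasp_force: 0.0
```

```bash
cat >> h.py <<'E'
def avg(n=4):
    F=[];M=[]
    for i in range(n):
        manip.grab_frame('wrist');s=manip.state();F.append(s['contact_force']);M.append(s['ft_torque'])
    st();print('avgF',np.mean(F,0).round(2),'avgM',np.mean(M,0).round(4),'sd',np.std(M,0).round(3))
E
python3 -c "
from h import *
avg(5)"
```

```text
t 4.55 pos [0.5409 0.0175 0.0807] closeyaw 62.95 F [-0.15 -0.77  0.67] M [-0.015  0.005 -0.019] w 0.001 g 0.0 j6 -1.204
avgF [-0.35  0.19  0.1 ] avgM [-0.0185  0.0209 -0.003 ] sd [0.017 0.021 0.012]
```

The fingers shut fully on nothing, so I'll look before going on.

Run:
```python
from h import *
a=grab('wrist','w4.png');b=grab('side');t=grab('top')
A=np.vstack([cv2.resize(a['frame'],(480,300)),np.hstack([cv2.resize(b['frame'][170:290,265:385],(240,240)),cv2.resize(t['frame'][140:240,300:400],(240,240))])])
cv2.imwrite('pics/c4.png',A); print(proj(a,manip.state()['tool_pos']))
for z in (.06,.08,.1,.12): print(z,wing(a,'red',z,np.array((.542,.017))))
```

```text
[323.5892264  241.71436297]
0.06 (array([324.3, 230.6]), array([0.54306414, 0.01702134]), np.float64(-26.51101090419207), [np.float64(0.011030017593803086), np.float64(0.02813120278985857)])
0.08 (array([324.3, 230.6]), array([0.53517856, 0.02097894]), np.float64(-26.511010904191938), [np.float64(0.009876007631319881), np.float64(0.025187990052431195)])
0.1 (array([324.3, 230.6]), array([0.52729298, 0.02493654]), np.float64(-26.511010904192048), [np.float64(0.008721997668836776), np.float64(0.022244777315003624)])
0.12 (array([324.3, 230.6]), array([0.51940741, 0.02889414]), np.float64(-26.51101090419203), [np.float64(0.007567987706353619), np.float64(0.019301564577576147)])
```

View pics/c4.png

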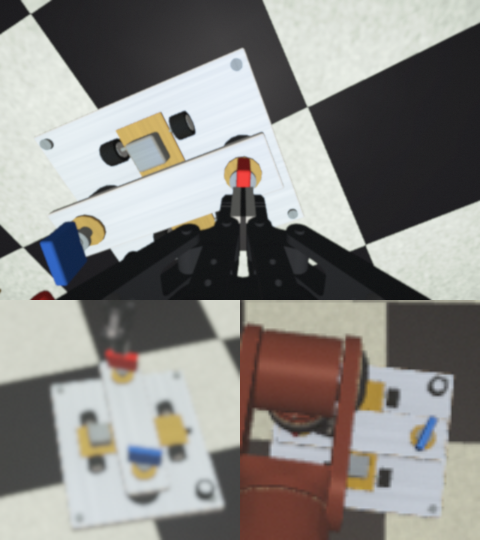

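```bash
python3 - <<'E'
import cv2
a=cv2.imread('pics/w4.png')[190:340,230:420];cv2.imwrite('pics/c4b.png',cv2.resize(a,(760,600),interpolation=cv2.INTER_CUBIC))
E
python3 -c "
from h import *
st()"
```

```text
t 4.7 pos [0.5409 0.0174 0.0807] closeyaw 62.95 F [ 0.52 -0.77  0.15] M [-0.009 -0.015  0.028] w 0.002 g 0.0 j6 -1.204
```

View pics/c4b.png

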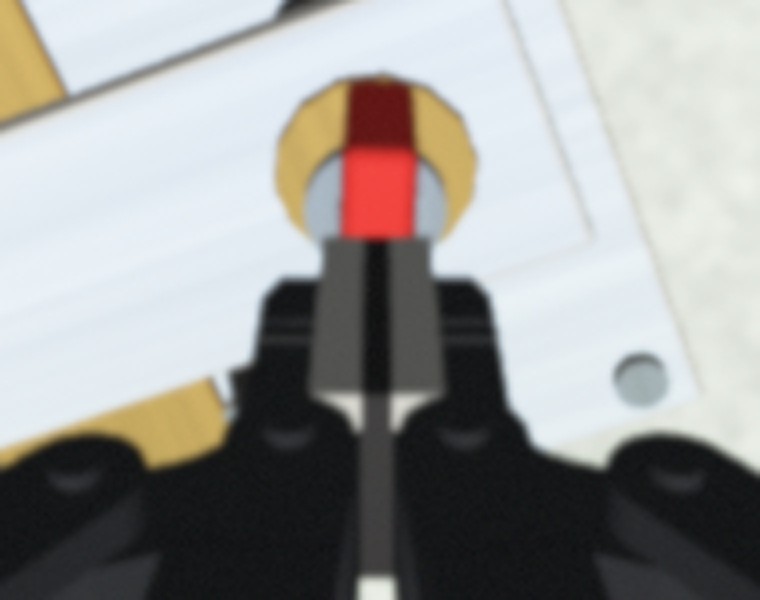

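The shut pads (crop (325–435, 240–390)) sit over the wing's top face with no contact force. That means the tips are above the wing. I'll triangulate both heights with the wrist camera.

Run:
```python
from h import *
a=grab('wrist');s=manip.state()
u=np.array([-.92,.39,0]);
for off in(0,.011):
    p=s['tool_pos']+u*off
    c,d=ray(a,(324.5,250)); k=((p-c)@u)/(d@u); print('pad tip at',c+k*d)
# R,t at w2 unknown now: rebuild from camera pose rel. to tool (fixed mount)
from scipy.spatial.transform import Rotation as R
def T(q,p):
    m=np.eye(4);m[:3,:3]=R.from_quat([q[1],q[2],q[3],q[0]]).as_matrix();m[:3,3]=p;return m
cam=np.eye(4);cam[:3,:3]=a['R'];cam[:3,3]=a['t']
K=cam@T(s['tool_rot'],s['tool_pos'])   # tool->cam
def F(q,p):
    m=K@np.linalg.inv(T(q,p));return dict(mtx=a['mtx'],R=m[:3,:3],t=m[:3,3])
f1=F([0,.2013,.9795,0],[.5267,-.0647,.3526]);f2=F([0,.2013,.9795,0],[.5411,.0097,.2122])
f3=F([0,.234,.972,0],[.5425,.0162,.087])
print('check cam w1',-f1['R'].T@f1['t'])
def top(fn,f,near):
    im=cv2.imread('pics/'+fn);hsv=cv2.cvtColor(im,cv2.COLOR_BGR2HSV)
    H,S,V=[hsv[...,i].astype(int) for i in range(3)]
    m=(((H<8)|(H>172))&(S>120)&(V>190)).astype(np.uint8)
    k,l,stt,ce=cv2.connectedComponentsWithStats(m)
    i=min((i for i in range(1,k) if stt[i,4]>30),key=lambda i:np.linalg.norm(ce[i]-proj(f,near)))
    print(fn,stt[i],ce[i]);return ray(f,ce[i])
n=[.542,.017,.1]
r=[top('w%d.png'%i,f,n) for i,f in((1,f1),(2,f2),(3,f3))]
for i,j in((0,1),(1,2),(0,2)):print(meet(r[i],r[j]))
```

```text
pad tip at [0.54110157 0.01792833 0.09153285]
pad tip at [0.5312611  0.02287774 0.11293211]
check cam w1 [ 0.45115136 -0.03227635  0.52303948]
w1.png [379 132  11  32 200] [384.135 147.65 ]
w2.png [325 169  13  44 417] [330.70983213 190.05035971]
w3.png [ 316  220   18   70 1123] [324.34016028 254.2920748 ]
(array([0.54160687, 0.01616346, 0.1081583 ]), [np.float64(0.0005536880146258413), np.float64(0.0005536880146257254)])
(array([0.54505614, 0.01534825, 0.09782379]), [np.float64(2.037160567161553e-05), np.float64(2.0371605671513487e-05)])
(array([0.54221392, 0.01663889, 0.10351207]), [np.float64(0.0001722238087446496), np.float64(0.00017222380874464674)])
```

Run:
```python
from h import *
b=grab('side');s=manip.state()
for p in ((325,192),(325,195),(325,198)):
    c,d=ray(b,p);k=((s['tool_pos']-c)[1])/d[1];print(p,c+k*d)
print(proj(b,s['tool_pos']),[proj(b,s['tool_pos']+[0,0,h]).round(1) for h in(.02,.03)])
for y in range(176,206,2): print(y,[tuple(int(v) for v in b['frame'][y,x]) for x in range(315,336,4)])
```

```text
(325, 192) [0.54112518 0.01750062 0.12446445]
(325, 195) [0.54125012 0.01750062 0.11248351]
(325, 198) [0.54137735 0.01750062 0.10028241]
[324.7682589  202.73975838] [array([324.8, 197.9]), array([324.9, 195.5])]
176 [(61, 63, 64), (67, 68, 67), (90, 91, 92), (56, 58, 57), (57, 58, 57), (63, 64, 63)]
178 [(62, 63, 63), (73, 75, 74), (108, 109, 110), (56, 58, 57), (59, 60, 59), (61, 63, 62)]
180 [(62, 64, 64), (82, 84, 84), (110, 111, 112), (58, 59, 58), (60, 62, 61), (63, 64, 63)]
182 [(62, 65, 64), (94, 95, 96), (105, 107, 107), (61, 62, 61), (61, 62, 62), (62, 63, 64)]
184 [(65, 67, 67), (117, 119, 121), (106, 108, 109), (65, 67, 66), (62, 64, 64), (64, 66, 65)]
186 [(72, 73, 71), (132, 135, 138), (105, 106, 107), (66, 68, 67), (64, 65, 65), (63, 64, 64)]
188 [(66, 68, 66), (104, 106, 107), (87, 88, 87), (61, 63, 62), (65, 66, 65), (66, 66, 66)]
190 [(63, 64, 63), (67, 70, 69), (65, 67, 66), (66, 69, 67), (65, 67, 66), (64, 66, 66)]
192 [(66, 66, 66), (67, 69, 69), (64, 66, 64), (78, 81, 81), (68, 69, 69), (65, 66, 67)]
194 [(67, 68, 68), (70, 72, 119), (65, 67, 68), (89, 93, 93), (66, 67, 69), (65, 67, 67)]
196 [(68, 70, 70), (64, 69, 189), (67, 70, 117), (87, 91, 122), (65, 68, 138), (109, 116, 118)]
198 [(79, 82, 82), (59, 64, 156), (63, 67, 163), (72, 77, 175), (60, 68, 207), (182, 193, 196)]
200 [(126, 128, 125), (77, 79, 135), (56, 60, 136), (57, 61, 148), (59, 64, 168), (193, 204, 204)]
202 [(182, 182, 176), (125, 125, 155), (61, 65, 134), (59, 62, 133), (59, 63, 135), (191, 201, 201)]
204 [(181, 181, 178), (188, 190, 193), (110, 121, 147), (95, 99, 139), (69, 80, 140), (197, 204, 203)]
```

Both cameras agree that the real tips are near z≈0.108, about 28 mm above the reported TCP, so the shut fingers closed just over the wing. I'll reopen, go down 22 mm while watching the force, and close again.

Call:
{"method": "play_rows", "body": {"series": [[[0,0,0.002,0,0,0,0.5],[0,0,0,0,0,0,0.5],[0,0,0,0,0,0,0.5],[0,0,0,0,0,0,0.5],[0,0,-0.006,0,0,0,0.5],[0,0,-0.006,0,0,0,0.5],[0,0,-0.006,0,0,0,0.5],[0,0,-0.006,0,0,0,0.5]]]}}

```text
time: 5.6
tool_pos: [0.5406, 0.0175, 0.0578]
tool_rot: [-0.0, 0.234, 0.972, -0.0]
contact_force: [0.1, 1.4, 0.3]
gripper_width: 0.497
grasp_force: 0.0
```

Call:
{"method": "play_rows", "body": {"series": [[[0,0,0,0,0,0,0.3],[0,0,0,0,0,0,0.1],[0,0,0,0,0,0,0],[0,0,0,0,0,0,0],[0,0,0,0,0,0,0],[0,0,0,0,0,0,0]]]}}

```text
time: 6.2
tool_pos: [0.5409, 0.0173, 0.0589]
tool_rot: [0.0, 0.234, 0.972, -0.0]
contact_force: [-1.3, -0.5, 0.7]
gripper_width: 0.096
grasp_force: 60.2
```

```bash
python3 -c "
from h import *
avg(5)"
```

```text
t 6.45 pos [0.5409 0.0174 0.0588] closeyaw 62.95 F [-0.35 -0.2   0.56] M [-0.205  0.184 -0.014] w 0.1 g 60.2 j6 -1.204
avgF [-0.72 -0.72  0.57] avgM [-0.1599  0.1694 -0.0387] sd [0.03  0.029 0.016]
```

Red is gripped at 60 N. Now I'll turn it gently clockwise.

Call:
{"method": "play_rows", "body": {"series": [[[0,0,0,0,0,-1.5,0],[0,0,0,0,0,-1.5,0],[0,0,0,0,0,-1.5,0],[0,0,0,0,0,-1.5,0],[0,0,0,0,0,-1.5,0],[0,0,0,0,0,-1.5,0],[0,0,0,0,0,-1.5,0],[0,0,0,0,0,-1.5,0],[0,0,0,0,0,0,0]]]}}

```text
time: 7.35
tool_pos: [0.5411, 0.0178, 0.0586]
tool_rot: [0.0, 0.335, 0.942, 0.0]
contact_force: [2.2, 2.1, -3.6]
gripper_width: 0.098
grasp_force: 59.7
```

```bash
python3 -c "
from h import *
avg(4)"
```

```text
t 7.55 pos [0.5411 0.0178 0.0586] closeyaw 50.94 F [ 3.02  3.07 -4.51] M [ 0.489 -0.74  -0.002] w 0.097 g 59.6 j6 -0.994
avgF [ 3.26  2.34 -4.6 ] avgM [ 0.4461 -0.6371 -0.0102] sd [0.031 0.06  0.013]
```

Call:
{"method": "play_rows", "body": {"series": [[[0,0,-0.0003,0,0,-1.5,0],[0,0,-0.0002,0,0,-1.5,0],[0,0,-0.0001,0,0,-1.5,0],[0,0,0,0,0,-1.5,0],[0,0,0,0,0,0,0]]]}}

```text
time: 8.05
tool_pos: [0.5413, 0.0179, 0.0584]
tool_rot: [0.0, 0.384, 0.923, 0.001]
contact_force: [3.7, 5.0, -4.5]
gripper_width: 0.099
grasp_force: 59.7
```

```bash
python3 -c "
from h import *
avg(4)"
```

```text
t 8.25 pos [0.5413 0.018  0.0584] closeyaw 44.88 F [ 4.98  4.01 -2.72] M [ 0.777 -0.712 -0.   ] w 0.1 g 59.7 j6 -0.889
avgF [ 4.3   4.03 -3.64] avgM [ 0.7762 -0.7164  0.0025] sd [0.029 0.022 0.014]
```

Call:
{"method": "play_rows", "body": {"series": [[[0.0003,0.0003,-0.0002,0,0,-1.5,0],[0.0003,0.0003,-0.0001,0,0,-1.5,0],[0,0,-0.0001,0,0,-1.5,0],[0,0,0,0,0,-1.5,0],[0,0,0,0,0,0,0]]]}}

```text
time: 8.75
tool_pos: [0.5416, 0.0182, 0.058]
tool_rot: [-0.0, 0.431, 0.902, 0.0]
contact_force: [1.4, 3.4, -0.8]
gripper_width: 0.097
grasp_force: 60.2
```

```bash
python3 -c "
from h import *
avg(4)"
```

```text
t 8.95 pos [0.5416 0.0182 0.058 ] closeyaw 38.94 F [0.84 4.2  0.71] M [ 0.785 -0.227  0.027] w 0.1 g 60.3 j6 -0.784
avgF [1.2  4.16 0.11] avgM [ 0.7285 -0.2554 -0.0063] sd [0.036 0.027 0.031]
```

Call:
{"method": "play_rows", "body": {"series": [[[0,0.0003,-0.0001,0,0,-1.5,0],[0,0.0003,0,0,0,-1.5,0],[0,0,-0.0001,0,0,-1.5,0],[0,0,0,0,0,-1.5,0],[0,0,0,0,0,0,0]]]}}

```text
time: 9.45
tool_pos: [0.5418, 0.0184, 0.0578]
tool_rot: [0.0, 0.478, 0.878, -0.0]
contact_force: [0.4, 1.8, 1.3]
gripper_width: 0.097
grasp_force: 60.5
```

```bash
python3 -c "
from h import *
avg(4)"
```

```text
t 9.65 pos [0.5418 0.0184 0.0578] closeyaw 32.95 F [1.54 1.14 2.29] M [ 0.25  -0.442  0.056] w 0.098 g 60.5 j6 -0.678
avgF [1.57 1.26 1.4 ] avgM [ 0.3031 -0.4133  0.0595] sd [0.038 0.024 0.032]
```

Call:
{"method": "play_rows", "body": {"series": [[[0,0,-0.0001,0,0,-1,0],[0,0,0,0,0,-1,0],[0,0,0,0,0,0,0]]]}}

```text
time: 9.95
tool_pos: [0.5419, 0.0185, 0.0577]
tool_rot: [0.0, 0.493, 0.87, 0.0]
contact_force: [2.6, 0.9, 1.7]
gripper_width: 0.102
grasp_force: 60.7
```

```bash
python3 -c "
from h import *
avg(5)"
```

```text
t 10.2 pos [0.5419 0.0185 0.0578] closeyaw 30.95 F [3.21 0.8  3.61] M [ 0.124 -0.645  0.095] w 0.099 g 60.7 j6 -0.643
avgF [2.45 0.64 2.9 ] avgM [ 0.144  -0.5815  0.1248] sd [0.057 0.041 0.037]
```

Torque rises about 0.065 N·m over the last 2°, at roughly 0.9 rad, so red is the crossed one. I'm stopping there and backing it out.

Call:
{"method": "play_rows", "body": {"series": [[[0,0,0.0001,0,0,3,0],[0,0,0.0002,0,0,5,0],[0,0,0.0002,0,0,5,0],[-0.0002,-0.0002,0.0002,0,0,5,0],[-0.0002,-0.0002,0.0002,0,0,5,0],[-0.0002,-0.0002,0.0002,0,0,5,0],[-0.0002,-0.0002,0.0002,0,0,5,0],[0,0,0.0002,0,0,5,0],[0,0,0.0002,0,0,5,0],[0,0,0,0,0,0,0]]]}}

```text
time: 11.2
tool_pos: [0.5405, 0.0169, 0.0591]
tool_rot: [-0.0, 0.14, 0.99, -0.001]
contact_force: [2.1, -3.0, 2.5]
gripper_width: 0.102
grasp_force: 60.7
```

```bash
python3 -c "
from h import *
avg(4)"
```

```text
t 11.4 pos [0.5406 0.017  0.0591] closeyaw 73.87 F [ 0.73 -6.56  1.96] M [-0.992 -0.332 -0.039] w 0.101 g 60.7 j6 -1.394
avgF [ 1.27 -4.65  2.26] avgM [-0.8419 -0.2959  0.0143] sd [0.11  0.022 0.041]
```

Call:
{"method": "play_rows", "body": {"series": [[[0,-0.0004,0.0001,0,0,2,0],[0,-0.0002,0.0001,0,0,2,0],[0,0,0,0,0,2,0],[0,0,0,0,0,1.5,0],[0,0,0,0,0,0,0]]]}}

```text
time: 11.9
tool_pos: [0.5405, 0.0166, 0.0593]
tool_rot: [-0.0, 0.075, 0.997, -0.001]
contact_force: [0.6, -5.6, 3.0]
gripper_width: 0.097
grasp_force: 60.7
```

```bash
python3 -c "
from h import *
avg(4)"
```

```text
t 12.1 pos [0.5405 0.0166 0.0594] closeyaw 81.42 F [ 1.32 -4.8   3.34] M [-0.942 -0.087 -0.052] w 0.098 g 60.7 j6 -1.527
avgF [ 0.79 -5.06  2.95] avgM [-0.9711 -0.1466 -0.0116] sd [0.025 0.038 0.035]
```

Call:
{"method": "play_rows", "body": {"series": [[[0,-0.0003,0,0,0,1,0],[0,-0.0002,0,0,0,1,0],[0,0,0,0,0,0.5,0],[0,0,0,0,0,0,0]]]}}

```text
time: 12.5
tool_pos: [0.5405, 0.0165, 0.0594]
tool_rot: [-0.0, 0.053, 0.999, -0.0]
contact_force: [-0.3, -4.7, 5.0]
gripper_width: 0.102
grasp_force: 60.9
```

```bash
python3 -c "
from h import *
avg(4)"
```

```text
t 12.7 pos [0.5405 0.0164 0.0594] closeyaw 83.97 F [-0.94 -5.93  3.09] M [-0.918 -0.008 -0.029] w 0.098 g 60.9 j6 -1.572
avgF [-0.29 -5.59  3.8 ] avgM [-0.9582  0.0064  0.0068] sd [0.038 0.014 0.029]
```

Call:
{"method": "play_rows", "body": {"series": [[[0,-0.0002,0,0,0,0.5,0],[0,0,0,0,0,0.5,0],[0,0,0,0,0,0.5,0],[0,0,0,0,0,0,0]]]}}

```text
time: 13.1
tool_pos: [0.5405, 0.0164, 0.0594]
tool_rot: [-0.0, 0.04, 0.999, -0.0]
contact_force: [-0.5, -5.9, 4.8]
gripper_width: 0.098
grasp_force: 61.0
```

```bash
python3 -c "
from h import *
avg(4)"
```

```text
t 13.3 pos [0.5405 0.0164 0.0594] closeyaw 85.44 F [-0.33 -4.72  5.12] M [-0.887  0.085 -0.198] w 0.096 g 61.0 j6 -1.598
avgF [-0.39 -5.32  5.1 ] avgM [-0.9445  0.1202 -0.2223] sd [0.034 0.027 0.019]
```

Firm stop felt at yaw ≈85°, so red is fully backed out. I'll release it and go over to blue.

Call:
{"method": "play_rows", "body": {"series": [[[0,0,0,0,0,-0.4,0],[0,0,0,0,0,0,0.3],[0,0,0,0,0,0,0.5],[0,0,0,0,0,0,0.5],[0,0,0,0,0,0,0.5],[0,0,0.01,0,0,0,0.5],[0,0,0.02,0,0,0,0.5],[0,0,0.035,0,0,0,0.5],[0,0,0.035,0,0,0,0.5],[0,0,0,0,0,0,0.5]]]}}

```text
time: 14.3
tool_pos: [0.5447, 0.0163, 0.1668]
tool_rot: [0.006, 0.043, 0.999, -0.0]
contact_force: [0.2, -0.5, 0.2]
gripper_width: 0.503
grasp_force: 0.0
```

Call:
{"method": "play_rows", "body": {"series": [[[-0.002,-0.03,0,0,0,-4,0.5],[-0.003,-0.04,0,0,0,-5,0.5],[-0.003,-0.04,0,0,0,-5,0.5],[-0.003,-0.03,0,0,0,-5,0.5],[-0.002,-0.018,0,0,0,0,0.5],[0,0,0,0,0,0,0.5],[0,0,0,0,0,0,0.5]]]}}

```text
time: 15.0
tool_pos: [0.5276, -0.1412, 0.1592]
tool_rot: [-0.0, 0.208, 0.978, 0.0]
contact_force: [-0.0, 0.7, 0.3]
gripper_width: 0.499
grasp_force: 0.0
```

Run:
```python
from h import *
avg(2)
a=grab('wrist','w5.png');t=grab('top')
print(wing(a,'blue',.104,np.array((.527,-.1415))))
print(wing(a,'red',.104,np.array((.541,.0175))))
hsv=cv2.cvtColor(a['frame'],cv2.COLOR_BGR2HSV);m=((hsv[...,0]>100)&(hsv[...,0]<122)&(hsv[...,1]>120)&(hsv[...,2]>170)).astype(np.uint8)
k,l,s,c=cv2.connectedComponentsWithStats(m)
for i in range(1,k):
  if s[i,4]>100:
    r=cv2.minAreaRect(np.argwhere(l==i)[:,::-1].astype(np.float32));P=np.array([onz(a,p,.104)[:2] for p in cv2.boxPoints(r)]);e=max([P[1]-P[0],P[2]-P[1]],key=np.linalg.norm)
    print('topface',s[i],onz(a,c[i],.104),np.degrees(np.arctan(e[1]/e[0])),np.linalg.norm(e))
```

```text
t 15.1 pos [ 0.5277 -0.1405  0.1592] closeyaw 66.1 F [0.82 0.49 0.28] M [-0.023  0.036 -0.011] w 0.5 g 0.0 j6 -1.551
avgF [0.24 0.42 0.17] avgM [-0.0079  0.0155 -0.0163] sd [0.015 0.02  0.006]
(array([320.4, 206.3]), array([ 0.52438711, -0.14157123]), np.float64(-23.760392694405432), [np.float64(0.008127279966116665), np.float64(0.046841635197228164)])
(array([523.3, 142.3]), array([0.54000458, 0.00992529]), np.float64(-5.69157956899607), [np.float64(0.0209314896304117), np.float64(0.04441497285695951)])
topface [315 184  12  52 585] [ 0.52610643 -0.14251782  0.104     ] -23.76039269440544 0.0414898259808437
```

View pics/w5.png

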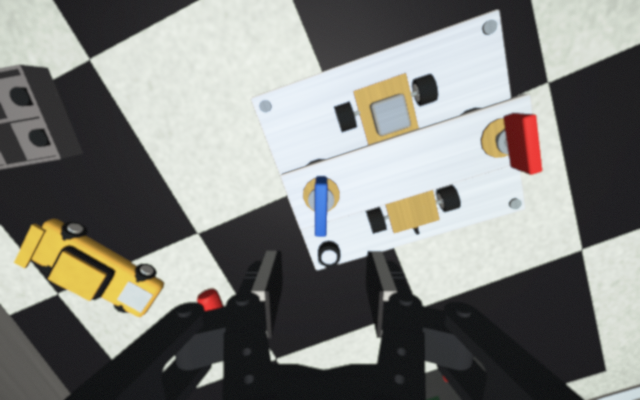

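The blue wing is at (320,206), centred between the fingers. The red wing at (523,142) now stands square across the bar. I'll go down on blue.

Call:
{"method": "play_rows", "body": {"series": [[[-0.0013,-0.0015,-0.03,0,0,0,0.5],[0,0,-0.03,0,0,0,0.5],[0,0,-0.02,0,0,0,0.5],[0,0,-0.01,0,0,0,0.5],[0,0,-0.008,0,0,0,0.5],[0,0,-0.002,0,0,0,0.5],[0,0,0,0,0,0,0.5]]]}}

```text
time: 15.9
tool_pos: [0.527, -0.143, 0.0601]
tool_rot: [0.001, 0.207, 0.978, -0.0]
contact_force: [-0.8, 0.1, 0.6]
gripper_width: 0.502
grasp_force: 0.0
```

Call:
{"method": "play_rows", "body": {"series": [[[0,0,0,0,0,0,0.3],[0,0,0,0,0,0,0.1],[0,0,0,0,0,0,0],[0,0,0,0,0,0,0],[0,0,0,0,0,0,0],[0,0,0,0,0,0,0]]]}}

```text
time: 16.5
tool_pos: [0.5272, -0.1431, 0.0604]
tool_rot: [0.001, 0.208, 0.978, 0.0]
contact_force: [-0.7, 1.7, 6.4]
gripper_width: 0.101
grasp_force: 61.2
```

```bash
python3 -c "
from h import *
avg(4)"
```

```text
t 16.7 pos [ 0.5272 -0.1431  0.0604] closeyaw 66.05 F [-0.24  2.35  5.31] M [ 0.253  0.019 -0.036] w 0.098 g 61.2 j6 -1.554
avgF [-0.21  2.17  5.54] avgM [ 0.2436  0.0314 -0.0461] sd [0.009 0.044 0.006]
```

Call:
{"method": "play_rows", "body": {"series": [[[0,0.0002,-0.0001,0,0,-3,0],[0,0.0002,-0.0001,0,0,-3,0],[0,0.0002,-0.0001,0,0,-3,0],[0,0.0002,-0.0001,0,0,-3,0],[0,0,-0.0001,0,0,-3,0],[0,0,-0.0001,0,0,-3,0],[0,0,-0.0001,0,0,-3,0],[0,0,-0.0001,0,0,-3,0],[0,0,0,0,0,0,0]]]}}

```text
time: 17.6
tool_pos: [0.5273, -0.1428, 0.0596]
tool_rot: [0.001, 0.406, 0.914, -0.0]
contact_force: [0.4, -0.1, 4.4]
gripper_width: 0.097
grasp_force: 61.3
```

```bash
python3 -c "
from h import *
avg(3)"
```

```text
t 17.75 pos [ 0.5274 -0.1428  0.0596] closeyaw 42.11 F [ 0.88 -1.38  6.38] M [-0.07  -0.072 -0.048] w 0.099 g 61.3 j6 -1.135
avgF [ 0.95 -0.29  5.62] avgM [-0.0562 -0.0865 -0.0498] sd [0.01  0.011 0.001]
```

Call:
{"method": "play_rows", "body": {"series": [[[0,0,-0.0001,0,0,-2,0],[0,0,-0.0001,0,0,-2,0],[0,0,-0.0001,0,0,-2,0],[0,0,0,0,0,0,0]]]}}

```text
time: 18.15
tool_pos: [0.5274, -0.1427, 0.0594]
tool_rot: [0.001, 0.453, 0.891, -0.0]
contact_force: [0.3, -0.7, 5.3]
gripper_width: 0.1
grasp_force: 61.4
```

```bash
python3 -c "
from h import *
avg(3)"
```

```text
t 18.3 pos [ 0.5274 -0.1427  0.0594] closeyaw 36.12 F [ 0.64 -0.58  5.43] M [ 0.01  -0.078 -0.011] w 0.102 g 61.4 j6 -1.031
avgF [0.69 0.02 5.64] avgM [-0.0392 -0.0716 -0.0117] sd [0.036 0.006 0.   ]
```

Call:
{"method": "play_rows", "body": {"series": [[[0,0,-0.0001,0,0,-2,0],[0,0,-0.0001,0,0,-2,0],[0,0,0,0,0,0,0]]]}}

```text
time: 18.6
tool_pos: [0.5275, -0.1427, 0.0592]
tool_rot: [0.001, 0.484, 0.875, 0.0]
contact_force: [1.3, 0.6, 5.6]
gripper_width: 0.097
grasp_force: 61.4
```

```bash
python3 -c "
from h import *
avg(3)"
```

```text
t 18.75 pos [ 0.5275 -0.1427  0.0592] closeyaw 32.12 F [0.02 0.08 5.17] M [-0.02  -0.08  -0.056] w 0.099 g 61.4 j6 -0.961
avgF [0.55 0.06 5.29] avgM [-0.0036 -0.0919 -0.0656] sd [0.015 0.013 0.02 ]
```

Call:
{"method": "play_rows", "body": {"series": [[[0,0,-0.0001,0,0,-2,0],[0,0,-0.0001,0,0,-2,0],[0,0,0,0,0,0,0]]]}}

```text
time: 19.05
tool_pos: [0.5275, -0.1426, 0.0591]
tool_rot: [0.001, 0.514, 0.858, 0.0]
contact_force: [1.0, 0.7, 6.4]
gripper_width: 0.1
grasp_force: 61.4
```

```bash
python3 -c "
from h import *
avg(3)"
```

```text
t 19.2 pos [ 0.5275 -0.1426  0.059 ] closeyaw 28.12 F [0.72 0.69 5.94] M [ 0.035 -0.079 -0.055] w 0.097 g 61.4 j6 -0.891
avgF [0.86 0.07 6.29] avgM [ 0.0209 -0.0678 -0.0612] sd [0.011 0.01  0.005]
```

Call:
{"method": "play_rows", "body": {"series": [[[0,0,-0.0001,0,0,-2,0],[0,0,-0.0001,0,0,-2,0],[0,0,0,0,0,0,0]]]}}

```text
time: 19.5
tool_pos: [0.5276, -0.1426, 0.0589]
tool_rot: [0.001, 0.544, 0.839, 0.0]
contact_force: [0.7, 0.5, 5.3]
gripper_width: 0.098
grasp_force: 61.4
```

```bash
python3 -c "
from h import *
avg(3)"
```

```text
t 19.65 pos [ 0.5275 -0.1426  0.0589] closeyaw 24.11 F [-0.15  0.19  5.92] M [ 0.005 -0.086 -0.075] w 0.096 g 61.4 j6 -0.821
avgF [-0.42  0.17  6.23] avgM [ 0.0699 -0.0648 -0.0293] sd [0.048 0.015 0.034]
```

Blue is past 1.0 rad and still running free, so it is the good one. I'll go on to its seat.

Call:
{"method": "play_rows", "body": {"series": [[[0,0,-0.0001,0,0,-2,0],[0,0,-0.0001,0,0,-2,0],[0,0,-0.0001,0,0,-2,0],[0,0,-0.0001,0,0,-2,0],[0,0,-0.0001,0,0,-2,0],[0,0,-0.0001,0,0,-2,0],[0,0,0,0,0,0,0]]]}}

```text
time: 20.35
tool_pos: [0.5277, -0.1426, 0.0585]
tool_rot: [0.001, 0.629, 0.778, 0.001]
contact_force: [0.4, 0.5, 7.7]
gripper_width: 0.098
grasp_force: 61.5
```

```bash
python3 -c "
from h import *
avg(3)"
```

```text
t 20.5 pos [ 0.5277 -0.1426  0.0585] closeyaw 12.12 F [0.04 0.94 6.72] M [ 0.068 -0.118 -0.039] w 0.094 g 61.5 j6 -0.612
avgF [0.11 1.32 6.42] avgM [ 0.0534 -0.0931 -0.0484] sd [0.021 0.022 0.007]
```

Call:
{"method": "play_rows", "body": {"series": [[[0,0,-0.0001,0,0,-2,0],[0,0,-0.0001,0,0,-2,0],[0,0,0,0,0,0,0]]]}}

```text
time: 20.8
tool_pos: [0.5278, -0.1426, 0.0583]
tool_rot: [0.001, 0.655, 0.755, 0.001]
contact_force: [1.0, 0.0, 6.7]
gripper_width: 0.098
grasp_force: 61.5
```

```bash
python3 -c "
from h import *
avg(4)"
```

```text
t 21.0 pos [ 0.5278 -0.1426  0.0583] closeyaw 8.11 F [0.41 0.99 6.65] M [ 0.115 -0.142  0.041] w 0.097 g 61.5 j6 -0.542
avgF [0.92 0.55 6.58] avgM [ 0.1348 -0.1221 -0.0269] sd [0.022 0.028 0.043]
```

Call:
{"method": "play_rows", "body": {"series": [[[0,0,-0.0001,0,0,-1,0],[0,0,0,0,0,-1,0],[0,0,0,0,0,0,0]]]}}

```text
time: 21.3
tool_pos: [0.5278, -0.1426, 0.0583]
tool_rot: [0.001, 0.668, 0.744, 0.001]
contact_force: [1.5, 0.4, 5.8]
gripper_width: 0.098
grasp_force: 61.5
```

```bash
python3 -c "
from h import *
avg(4)"
```

```text
t 21.5 pos [ 0.5278 -0.1426  0.0583] closeyaw 6.12 F [0.18 1.69 6.71] M [ 0.13  -0.175 -0.035] w 0.098 g 61.5 j6 -0.507
avgF [0.55 0.81 6.9 ] avgM [ 0.1268 -0.1356 -0.0385] sd [0.018 0.039 0.012]
```

Call:
{"method": "play_rows", "body": {"series": [[[0,0,-0.0001,0,0,-1,0],[0,0,0,0,0,-1,0],[0,0,0,0,0,0,0]]]}}

```text
time: 21.8
tool_pos: [0.5279, -0.1426, 0.0582]
tool_rot: [0.001, 0.681, 0.732, 0.001]
contact_force: [0.7, 0.7, 7.1]
gripper_width: 0.095
grasp_force: 61.5
```

```bash
python3 -c "
from h import *
avg(4)"
```

```text
t 22.0 pos [ 0.5278 -0.1425  0.0582] closeyaw 4.12 F [0.53 0.92 7.02] M [ 0.143 -0.132 -0.036] w 0.097 g 61.5 j6 -0.472
avgF [0.83 1.17 7.04] avgM [ 0.1716 -0.1568 -0.0238] sd [0.029 0.023 0.013]
```

Call:
{"method": "play_rows", "body": {"series": [[[0,0,-0.0001,0,0,-1,0],[0,0,0,0,0,-1,0],[0,0,0,0,0,0,0]]]}}

```text
time: 22.3
tool_pos: [0.5278, -0.1426, 0.0582]
tool_rot: [0.001, 0.694, 0.72, 0.001]
contact_force: [1.2, 0.5, 6.7]
gripper_width: 0.099
grasp_force: 61.6
```

```bash
python3 -c "
from h import *
avg(4)"
```

```text
t 22.5 pos [ 0.5278 -0.1425  0.0581] closeyaw 2.13 F [-0.36  1.31  6.91] M [ 0.189 -0.106  0.078] w 0.099 g 61.6 j6 -0.437
avgF [0.65 1.06 7.34] avgM [ 0.1326 -0.1075  0.0475] sd [0.038 0.019 0.02 ]
```

Call:
{"method": "play_rows", "body": {"series": [[[0,0,-0.0001,0,0,-1,0],[0,0,0,0,0,-1,0],[0,0,0,0,0,0,0]]]}}

```text
time: 22.8
tool_pos: [0.5278, -0.1425, 0.0581]
tool_rot: [0.001, 0.706, 0.708, 0.001]
contact_force: [0.3, 0.9, 7.0]
gripper_width: 0.097
grasp_force: 61.6
```

```bash
python3 -c "
from h import *
avg(4)"
```

```text
t 23.0 pos [ 0.5279 -0.1425  0.0581] closeyaw 0.14 F [-0.42  1.62  7.94] M [ 0.237 -0.087  0.145] w 0.101 g 61.6 j6 -0.403
avgF [0.13 1.05 7.43] avgM [ 0.1802 -0.1041  0.1074] sd [0.036 0.019 0.023]
```

Seat felt at yaw ≈3–4° (1.42 rad), with about 0.14 N·m on it. I'll nudge it to about 0.2.

Call:
{"method": "play_rows", "body": {"series": [[[0,0,0,0,0,-0.7,0],[0,0,0,0,0,-0.7,0],[0,0,0,0,0,0,0]]]}}

```text
time: 23.3
tool_pos: [0.5279, -0.1425, 0.0581]
tool_rot: [0.001, 0.715, 0.699, 0.001]
contact_force: [0.2, 2.0, 7.5]
gripper_width: 0.097
grasp_force: 61.6
```

```bash
python3 -c "
from h import *
avg(5)"
```

```text
t 23.55 pos [ 0.5279 -0.1425  0.0581] closeyaw -1.25 F [0.57 0.81 7.46] M [ 0.156 -0.13   0.128] w 0.098 g 61.6 j6 -0.378
avgF [0.09 0.94 7.46] avgM [ 0.1735 -0.1419  0.1471] sd [0.025 0.011 0.015]
```

Snug at about 0.18 N·m. I'll release, lift clear and check.

Call:
{"method": "play_rows", "body": {"series": [[[0,0,0,0,0,0,0.2],[0,0,0,0,0,0,0.5],[0,0,0,0,0,0,0.5],[0,0,0,0,0,0,0.5],[0,0,0.01,0,0,0,0.5],[0,0,0.02,0,0,0,0.5],[0,0,0.03,0,0,0,0.5],[0,0,0.04,0,0,0,0.5],[0,0,0.04,0,0,0,0.5],[0,0,0.04,0,0,0,0.5]]]}}

```text
time: 24.55
tool_pos: [0.5262, -0.1421, 0.2388]
tool_rot: [0.0, 0.715, 0.699, 0.0]
contact_force: [-0.2, -0.1, 0.7]
gripper_width: 0.499
grasp_force: 0.0
```

Call:
{"method": "play_rows", "body": {"series": [[[-0.02,0.02,0.02,0,0,0,0.5],[-0.02,0.02,0,0,0,0,0.5],[0,0.02,0,0,0,0,0.5],[0,0,0,0,0,0,0.5],[0,0,0,0,0,0,0.5]]]}}

```text
time: 25.05
tool_pos: [0.4864, -0.0822, 0.257]
tool_rot: [0.0, 0.715, 0.699, -0.0]
contact_force: [-0.0, 0.0, 0.0]
gripper_width: 0.5
grasp_force: 0.0
```

Run:
```python
from h import *
st();a=grab('wrist','w6.png')
for n,p in(('red',(.541,.0175)),('blue',(.527,-.1415))): print(n,wing(a,n,.104,np.array(p)))
```

```text
t 25.05 pos [ 0.4864 -0.0822  0.257 ] closeyaw -1.3 F [-0.03  0.04  0.04] M [-0.054  0.004  0.006] w 0.5 g 0.0 j6 -0.295
red (array([379.3,  77.5]), array([0.54229597, 0.01620769]), np.float64(-4.23514778235267), [np.float64(0.00987053678987314), np.float64(0.04225607435826511)])
blue (array([360.9, 227.6]), array([ 0.52685436, -0.13909813]), np.float64(-86.43274977432738), [np.float64(0.010986522771756987), np.float64(0.05015437226864384)])
```

View pics/w6.png

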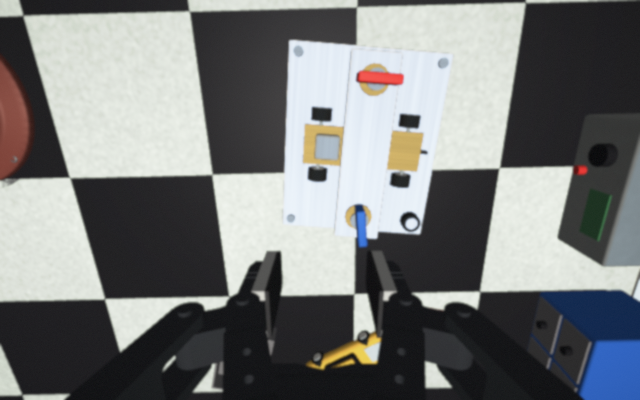

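The red wing at (379,77) is square across the bar, and the blue wing at (361,228) lies roughly along it. The spare wheel is undisturbed and the robot is clear, so I'm handing in.

```bash
python3 -c "
from plant import manip
print(manip.job_done())"
```

```text
the job is handed in; nothing more can be done
None
```

The job is handed in: red was the crossed screw, bound at about 0.9 rad, and is backed out to its stop with its wing square across the bar; blue was the good one and is seated at about 1.42 rad with roughly 0.18 N·m.

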